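# Index the rotary optics table to the next hole

### The arm

A 6-joint arm with a two-finger parallel gripper is mounted at the origin on the work surface. World frame = base frame: x ahead of the robot, y to its left, z up, the work surface at z = 0. Lengths are in m, angles in rad, forces in N, time in s.
With the tool pointing down it reaches from about 0.375 to 0.9 m from the base axis. Payload 3.1 kg.
Tool frame: the origin (TCP) lies at the very end of the fingers, on their centre line; the grasp point (between the pads) lies 19 mm behind it (hold_point_z is the distance from the TCP to the grasp point, in m); x points along the fingers, y is the direction in which the jaws open and shut, and the axes are right-handed (so a half turn about x gives the same grasp; the last joint's range is limited). The gripper opens to 87 mm and grips with 3 to 60 N. Pads are 19 mm wide; open, the fingers measure 117 mm over their backs; the gripper's body (75 mm by 190 mm) begins 51 mm behind the grasp point.
Start: joints at [0.969, 0.527, 1.433, -0, 1.181, -0.178], TCP at [0.257, 0.57, 0.196] pointing down, gripper open.
Joint ranges: [-3.08, 3.08], [-0.75, 2.2], [0.22, 2.44], [-1.43, 4.57], [0, 2.65], [-2.85, 2.85]. Speed limits (rad/s): [2.79, 2.79, 3.14, 3.14, 3.14, 3.14].

### API

Orientations are given as a unit quaternion [x, y, z, w].
In Python, from rig import * gives the robot as it stands.
- The arm moves only by the tool send_rows, never from a script. Its argument "steps" is a list that holds one entry, the list of rows, each a list of 6 numbers: the shift along the tool's x, y, z in cm, then the turn, a rotation vector about the tool's x, y, z in units of 6 degrees (1.0 is 6 degrees). In form: [[[x, y, z, wx, wy, wz], ...]]. A call has 1 to 8 rows; each row shifts and turns the pose as measured when the row begins, along the tool's axes as they then stand; what a row does not reach is not made up. A row lasts 1/12 s, in which the tool goes at most 41.7 mm and 7.16 degrees, less where a joint would pass 70% of its speed; a pose out of reach is approached as far as the arm can. A call is refused whole if a number of a shift passes 4.17 or a number of a turn 1, either way. A call with a gripper value outside its range is refused whole. "gripper" is the closure, from 0 (fully open) to 1 (shut), set as the call begins (left out, the last holds). The fingers move at their own pace and stop on an object; "force" is the grip in N (left out, the last holds). Time passes only in rows, so rows that do not move let the fingers close. It gives the time, the measured TCP pose, the force and the opening at its end, in the units of the state.
- get_obs(): the state, without advancing time (a new reading comes with each control period).
- camera(name): name is "scene" or "top"; returns (picture, depth): 384x512x3 uint8, red, green, blue; 384x512 float32, m along the optical axis (not along the pixel's ray), 0 where there is no reading.
- camera_params(name): a dict with "intrinsics" (3x3 intrinsics, pixels), "position" and "attitude" of the camera in the world. Camera axes: x right, y down, z forward; pixel columns grow to the right and rows downward; lengths in m; the calibration is good to about 2 mm. A picture is of the moment at which its call begins. camera_params takes no time and is no camera call.
- hand_in(): hands the job in, once; it reports no verdict.
The state is a dict: "time": time; "q": joint angles; "joint_velocities": joint speeds; "joint_torque": joint torques, N m; "position": TCP position; "tool_rot": TCP orientation; "ft_force": force on the tool from outside, world axes, zero at the start; "moment": the same for the moment, N m; "grip_width": finger opening in m.
Only numpy, scipy, OpenCV 4.12 (cv2) and the standard library are available. Lean on these libraries where they do the work, as an engineer would, in place of code of your own. Each camera call takes 0.05 s, during which the arm holds its last target.

### The job

With a fingertip, press the indexing plunger of the rotary table in and turn the table one hole on, in the direction that brings the square cube mount in front of the brass collimator; then let the plunger spring fully out again, so that it locks the table in that hole. Nothing is to be lifted or carried: work only at the plunger and the turning table, do not touch the optics standing on it, and leave the other things on the bench where they are.

Things in the scene. Friction and masses are not known exactly. Their poses are not given: they have to be found in the camera images.
- stage: The rotary table's fixed part, bolted to the bench: black foot plate 300 x 250 mm, 12 mm thick, and an aluminium index ring, 220 mm in diameter, 50 to 58 mm above the bench, with 8 holes 45 degrees apart on a 98 mm radius. Origin on the turning axis at bench level; its x axis points to the collimator, away from the robot (within 20 degrees).
- axis (a point): Point on the vertical turning axis, level with the table's top, 74 mm above the bench. The turning table is a black disc of 160 mm diameter with a 34 mm wide arm that reaches out over the ring to 137 mm from the axis and carries the plunger.
- station (a point): Fixed point (does not turn) level with the table's top, 52 mm from the axis towards the collimator: the place in front of it. The collimator is a brass tube, 22 mm in diameter, in a black 44 mm square mount on a post 150 mm from the axis, on the side away from the robot, up to 120 mm above the bench; it points at the axis.
- rotor (a joint): Angle of the turning table, rad: 0 at the start (locked in a hole), growing counter-clockwise seen from above. The holes next to it are at +0.785 and -0.785; end stops at +-1.75. With the plunger out the table is locked but for about 0.01 rad of play; freed, it turns easily (0.5 N at the cap).
- plunger (a joint): Travel of the plunger, m: 0 fully out (pin in a hole), 0.014 pressed in to the stop; it moves straight down. The spring needs 3 N to start, 5.8 N at the stop. The pin is clear of the hole from 0.009 on. Let go between holes, it stays at about 0.009, rubbing under the ring, and snaps out when a hole comes over it (within about 2 mm).
- cap_top (a point): Centre of the flat top of the plunger's round steel cap (36 mm wide, 12 mm high, top 108 mm above the bench when out), 120 mm from the axis, at the start on the robot's side, opposite the collimator. A fingertip holding it about 12 mm down takes it along by friction: move the tip on the 120 mm arc about the axis to turn the table.
- cube: The square mount: a loose bare aluminium cube of 36 mm with a round dark port in each side, 120 g; origin at the centre of its underside. It stands freely on the turning table, 52 mm from the axis, 45 degrees to one or the other side of the collimator, and rides along with the table.
- lens_tube: Round aluminium tube, 36 mm in diameter and 36 mm high, loose, standing on the table 45 degrees to the other side of the collimator; origin at the centre of its underside. Not to be touched.
- flat_cell: Low round steel cell, 30 mm in diameter, 12 mm high, loose on the table 35 mm from the axis towards the plunger; origin under its centre. Not to be touched.
- thumb_nut: Bystander: brass thumb nut, 24 mm in diameter and 18 mm high, on the foot plate near a corner on the robot's side.
- spacer: Bystander: steel ring, 25 mm in diameter and 12 mm high, on the bench beside the foot plate.
- driver: Bystander: screwdriver 160 mm long, lying on the bench beside the foot plate.
- clamp: Bystander: small black clamping fork, 85 mm long, 12 mm high, on the bench to the robot's right.
- post: Bystander: upright steel post, 25 mm in diameter and 75 mm high, on the bench to the robot's left.
- dish: Bystander: steel parts dish, 90 mm in diameter and 18 mm high, on the bench to the robot's right.
Not all that is in view belongs to the job. Leave any turquoise look-alike of the cube alone.

How it is judged:
By the outcome, as a careful person would: the job done as asked, in the order asked, and still so for the second after the job is handed in, with the robot touching nothing.
It also fails if it takes over 38 s, if anything falls off the work surface, if the arm or the gripper's body presses on something with over 40 N, if the wrist force passes 120 N, or if a joint passes its speed limit or range.

## Working session

There is one attempt and no reset: what is moved stays moved. The work goes in short steps, Python scripts to look and compute and a tool call to move; the robot and the scene stay as the last step left them, time stands still between calls to the robot, and variables do not carry over. Pictures are saved under pics/ and viewed, and the job is handed in when it is done.

Besides the shell and the picture viewer there is one more tool, called after ">>>" by a JSON object that holds its "method" and its "body". send_rows: Moves the arm, as the interface text tells. Its arguments: {"type":"object","properties":{"steps":{"type":"array"},"gripper":{"type":"number"},"force":{"type":"number"}},"required":["steps"]}

```bash
mkdir -p pics; ls; python3 - <<'E'
from rig import *
import cv2,numpy as np
o=get_obs();print({k:np.round(v,3).tolist() for k,v in o.items()})
for n in("scene","top"):
    p,d=camera(n);np.savez(f"pics/{n}0.npz",p=p,d=d);cv2.imwrite(f"pics/{n}0.png",cv2.cvtColor(p,cv2.COLOR_RGB2BGR));print(n,camera_params(n))
E
```

```text
pics
{'time': 0.0, 'q': [0.968, 0.528, 1.434, -0.0, 1.181, -0.179], 'joint_velocities': [0.0, -0.001, -0.001, -0.001, -0.001, -0.001], 'joint_torque': [0.0, -44.005, -17.659, 0.063, 0.058, -0.0], 'position': [0.257, 0.569, 0.195], 'tool_rot': [0.148, 0.692, -0.149, 0.691], 'ft_force': [0.148, 0.407, -0.963], 'moment': [0.008, 0.038, -0.026], 'grip_width': 0.087}
scene {'intrinsics': array([[383.60083517,   0.        , 256.40770689],
       [  0.        , 383.60083517, 190.83641582],
       [  0.        ,   0.        ,   1.        ]]), 'position': array([1.11115897, 0.19198335, 0.82393411]), 'attitude': array([ 0.56060847,  0.75459576, -0.27844767, -0.1969017 ])}
top {'intrinsics': array([[435.16349793,   0.        , 254.3613305 ],
       [  0.        , 435.16349793, 191.12647699],
       [  0.        ,   0.        ,   1.        ]]), 'position': array([ 0.35611229, -0.00465916,  1.16398339]), 'attitude': array([ 0.71157744, -0.69746268,  0.05069223, -0.06807095])}
```

View pics/scene0.png

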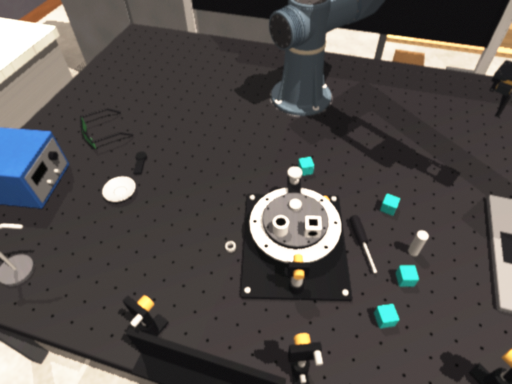

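View pics/top0.png

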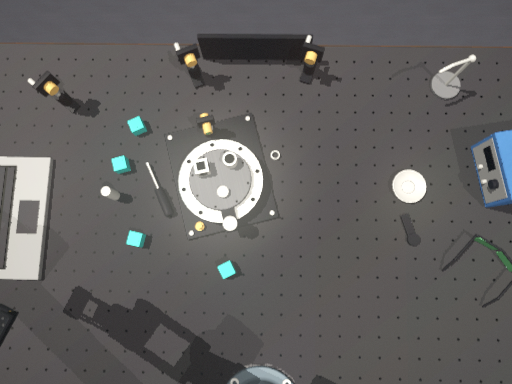

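The top view shows the ring around (221,181), the cap at (230,223), the collimator at (207,125), a bare square mount at (201,166), and a round tube at (230,158). Next I'll measure these and check an enlarged crop.

```bash
cat > h.py <<'E'
import numpy as np,cv2
from scipy.spatial.transform import Rotation as R
from rig import *
def ray(n,uv,z):
    c=camera_params(n);K=c["intrinsics"];d=np.linalg.inv(K)@np.array([uv[0],uv[1],1.]);d=R.from_quat(c["attitude"]).as_matrix()@d
    return c["position"]+d*(z-c["position"][2])/d[2]
def pix(n,X):
    c=camera_params(n);v=R.from_quat(c["attitude"]).as_matrix().T@(np.array(X)-c["position"]);v=c["intrinsics"]@v;return v[:2]/v[2]
E
python3 - <<'E'
from h import *
for n,(x0,y0,x1,y1) in {"top":(155,100,295,240),"scene":(230,150,360,300)}.items():
    f=np.load(f"pics/{n}0.npz");p=f["p"];d=f["d"]
    s=4
    c=cv2.resize(p[y0:y1,x0:x1],None,fx=s,fy=s,interpolation=cv2.INTER_CUBIC)
    cv2.imwrite(f"pics/{n}crop.png",cv2.cvtColor(c,cv2.COLOR_RGB2BGR))
# world cloud from depth top
f=np.load("pics/top0.npz");d=f["d"];p=f["p"];c=camera_params("top");K=c["intrinsics"]
v,u=np.mgrid[100:245,150:300];z=d[100:245,150:300]
P=np.stack([(u-K[0,2])/K[0,0]*z,(v-K[1,2])/K[1,1]*z,z],-1)@R.from_quat(c["attitude"]).as_matrix().T+c["position"]
rgb=p[100:245,150:300].astype(int)
def rep(nm,m):
    print(nm,m.sum(),P[m].mean(0).round(4),(P[m].min(0)+P[m].max(0))[:2].round(4)/2,u[m].mean().round(1),v[m].mean().round(1))
m=(P[...,2]>.048)&(P[...,2]<.064)&(rgb.min(-1)>120)
rep("ring",m)
cs,_=cv2.findContours(m.astype(np.uint8),cv2.RETR_EXTERNAL,cv2.CHAIN_APPROX_NONE);k=max(cs,key=cv2.contourArea)
e=cv2.fitEllipse(cv2.convexHull(k));uv=np.array(e[0])+[150,100];print("ell",e,uv,ray("top",uv,.058))
m=(P[...,2]>.100)&(P[...,2]<.116)
n,l,st,ce=cv2.connectedComponentsWithStats(m.astype(np.uint8))
for i in range(1,n):
    if st[i,4]>15: rep("hi",l==i); uv=(u[l==i].mean(),v[l==i].mean());print(ray("top",uv,.108),st[i])
E
```

```text
ring 2257 [0.5709 0.1119 0.0582] [0.58915 0.11365] 221.0 180.4
ell ((70.56544494628906, 81.01494598388672), (82.64066314697266, 84.30178833007812), 68.4695053100586) [220.56544495 181.01494598] [0.56862995 0.11294644 0.058     ]
hi 20 [0.729  0.1571 0.108 ] [0.7293  0.15765] 203.5 115.1
[0.72898738 0.1571162  0.108     ] [50 14  8  4 20]
hi 119 [0.6988 0.1482 0.107 ] [0.69905 0.15135] 206.5 126.7
[0.69843062 0.1481026  0.108     ] [ 47  20  18  14 119]
hi 164 [0.6147 0.0871 0.11  ] [0.61555 0.08715] 229.5 159.1
[0.61519141 0.08726368 0.108     ] [ 73  52  14  15 164]
hi 218 [0.5951 0.1576 0.1099] [0.5961 0.1579] 201.0 166.3
[0.59551507 0.15789574 0.108     ] [ 43  58  17  17 218]
hi 166 [0.4544 0.0817 0.1083] [0.4553  0.08115] 229.7 223.4
[0.45445416 0.08170448 0.108     ] [ 73 116  15  15 166]
```

```bash
sleep 0
```

```text
(no output)
```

View pics/topcrop.png

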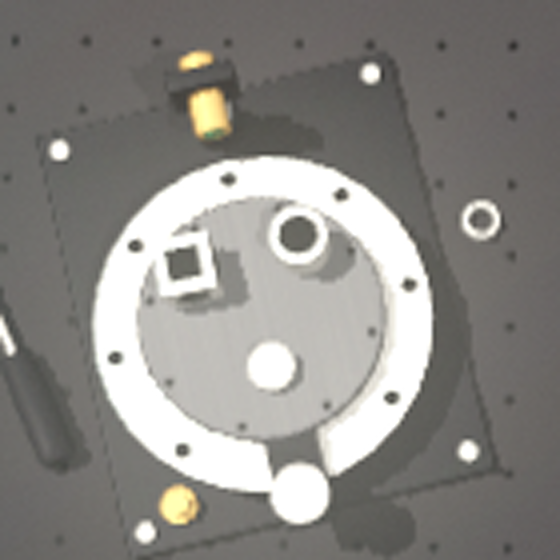

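View pics/scenecrop.png

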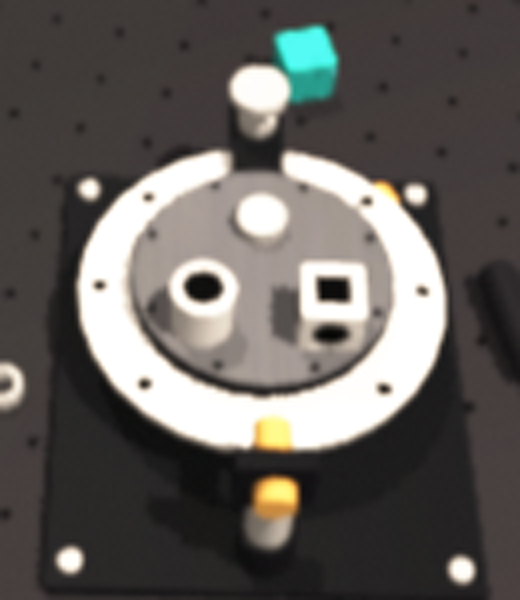

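The crops confirm the target: the bare square mount with side ports is at top px (201,166), on the +y side of the collimator at (207,125). The turquoise blocks are lookalikes, and the round tube is at (230,158). Bringing the square mount in front of the collimator means turning clockwise, so the cap moves towards +y and rotor goes to −0.785.

```bash
cat >> h.py <<'E'
AX=np.array([.5690,.1130]);CAP=np.array([.4538,.0816])
def to(X):
    o=get_obs();M=R.from_quat(o["tool_rot"]).as_matrix()
    d=M.T@(np.array(X)-o["position"])*100
    # tilt: rotvec (tool axes) bringing tool x to straight down
    t=np.cross([1,0,0],M.T@[0,0,-1])
    print("pos",o["position"].round(4),"shift cm",d.round(2),"tilt/6deg",(np.degrees(t)/6).round(3),"F",o["ft_force"].round(2),"q",o["q"].round(2),"t",o["time"],o["grip_width"])
    return M
E
python3 -c "
from h import *
print(to([*CAP,.15]).round(3))
a=CAP-AX;print(np.hypot(*a),np.degrees(np.arctan2(a[1],a[0])))"
```

```text
pos [0.2566 0.5691 0.1949] shift cm [  4.55 -36.32  38.03] tilt/6deg [ 0.    -0.003  0.018] F [-0.27  0.19  0.01] q [ 0.97  0.53  1.43 -0.    1.18 -0.18] t 0.1 0.08713259441184754
[[-0.001  0.411  0.912]
 [-0.002  0.912 -0.411]
 [-1.    -0.002 -0.   ]]
0.11940268003692377 -164.75329848206061
```

>>> {"method": "send_rows", "body": {"steps": [[[0,-2.7,2.8,0,0,0],[0,-2.7,2.8,0,0,0],[0,-2.7,2.8,0,0,0],[0,-2.7,2.8,0,0,0],[0,-2.7,2.8,0,0,0],[0,-2.7,2.8,0,0,0],[0,-2.7,2.8,0,0,0],[0,-2.7,2.8,0,0,0]]], "gripper": 1, "force": 20}}

```text
time: 0.77
position: [0.3722, 0.2766, 0.1907]
tool_rot: [0.143, 0.694, -0.143, 0.691]
ft_force: [0.3, 0.4, 0.5]
grip_width: 0.0418
```

```bash
python3 -c "
from h import *
to([*CAP,.15])"
```

```text
pos [0.3722 0.2766 0.1907] shift cm [  4.03 -14.65  15.24] tilt/6deg [ 0.    -0.034  0.004] F [0.25 0.4  0.48] q [ 0.4   0.32  1.83  0.    1.   -0.77] t 0.7667 0.04177383204264731
```

>>> {"method": "send_rows", "body": {"steps": [[[0.3,-2.5,2.6,0,0,0],[0.3,-2.5,2.6,0,0,0],[0.3,-2.5,2.6,0,0,0],[0.3,-2.5,2.6,0,0,0],[0.3,-2.0,2.1,0,0,0],[0.3,-1.5,1.5,0,0,0],[0.3,-0.9,0.9,0,0,0],[0,0,0,0,0,0]]]}}

```text
time: 1.43
position: [0.4562, 0.068, 0.1678]
tool_rot: [0.146, 0.692, -0.147, 0.691]
ft_force: [-0.1, -0.2, -0.6]
grip_width: 0.0007
```

```bash
python3 - <<'E'
from h import *
M=to([*CAP,.15]);print(M.round(3))
for n,(x0,y0,x1,y1) in {"top":(155,100,295,240),"scene":(230,120,360,270)}.items():
    p,d=camera(n)
    c=cv2.resize(p[y0:y1,x0:x1],None,fx=4,fy=4,interpolation=cv2.INTER_CUBIC)
    cv2.imwrite(f"pics/{n}1.png",cv2.cvtColor(c,cv2.COLOR_RGB2BGR))
E
```

```text
pos [0.4562 0.068  0.1678] shift cm [ 1.78  1.15 -0.77] tilt/6deg [ 0.    -0.014  0.014] F [-0.07 -0.22 -0.55] q [-0.09  0.35  1.86 -0.    0.93 -1.25] t 1.4333 0.0007123924665998398
[[-0.002  0.406  0.914]
 [-0.001  0.914 -0.406]
 [-1.    -0.002 -0.001]]
```

View pics/scene1.png

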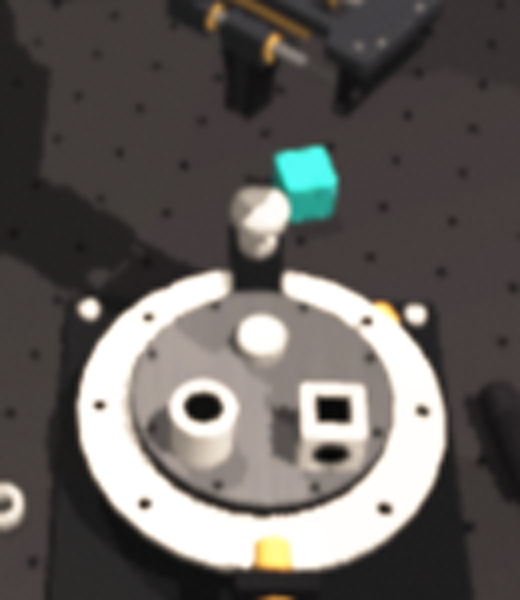

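The scene crop shows the closed fingertip (crop px ~(245,100)) hanging above and short of the cap (260,210). Both optics stand unmoved. I'll centre the tip and come down.

>>> {"method": "send_rows", "body": {"steps": [[[0.5,0.6,-0.4,0,0,0],[0.5,0.5,-0.4,0,0,0],[0.5,0,0,0,0,0],[0.5,0,0,0,0,0],[0.5,0,0,0,0,0],[0,0,0,0,0,0]]]}}

```text
time: 2.03
position: [0.448, 0.0906, 0.1408]
tool_rot: [0.143, 0.694, -0.143, 0.69]
ft_force: [0.6, -0.4, -0.3]
grip_width: 0.0004
```

```bash
python3 -c "
from h import *
to([*CAP,.120])"
```

```text
pos [0.448  0.0906 0.1408] shift cm [ 2.07 -0.6   0.9 ] tilt/6deg [ 0.    -0.054  0.005] F [ 0.56 -0.38 -0.31] q [-0.05  0.39  1.9   0.    0.86 -1.21] t 2.0333 0.00043541005733277775
```

>>> {"method": "send_rows", "body": {"steps": [[[0,-0.3,0.4,0,0,0],[0.4,-0.2,0.3,0,0,0],[0.4,0,0,0,0,0],[0.4,0,0,0,0,0],[0,0,0,0,0,0],[0,0,0,0,0,0]]]}}

```text
time: 2.53
position: [0.4533, 0.0823, 0.1271]
tool_rot: [0.143, 0.694, -0.143, 0.691]
ft_force: [-0.2, -0.5, -0.2]
grip_width: 0.0004
```

```bash
python3 -c "
from h import *
to([*CAP,.111])"
```

```text
pos [0.4533 0.0823 0.1271] shift cm [ 1.61 -0.05  0.09] tilt/6deg [ 0.    -0.053  0.007] F [-0.19 -0.54 -0.25] q [-0.06  0.42  1.9   0.    0.82 -1.23] t 2.5333 0.00037882544769738617
```

>>> {"method": "send_rows", "body": {"steps": [[[0.4,0,0.05,0,0,0],[0.4,0,0.04,0,0,0],[0.4,0,0,0,0,0],[0.3,0,0,0,0,0],[0,0,0,0,0,0],[0,0,0,0,0,0]]]}}

```text
time: 3.03
position: [0.4542, 0.0817, 0.1105]
tool_rot: [0.143, 0.694, -0.143, 0.691]
ft_force: [-0.7, -0.1, -1.2]
grip_width: 0.0005
```

```bash
python3 -c "
from h import *
to([*CAP,.096])"
```

```text
pos [0.4542 0.0817 0.1105] shift cm [ 1.45 -0.03 -0.02] tilt/6deg [ 0.    -0.052  0.006] F [-0.66 -0.09 -1.24] q [-0.07  0.45  1.91  0.    0.78 -1.23] t 3.0333 0.0004661487349689583
```

>>> {"method": "send_rows", "body": {"steps": [[[0.3,0,0,0,0,0],[0.3,0,0,0,0,0],[0.3,0,0,0,0,0],[0.3,0,0,0,0,0],[0.2,0,0,0,0,0],[0,0,0,0,0,0],[0,0,0,0,0,0]]]}}

```text
time: 3.62
position: [0.4542, 0.0819, 0.095]
tool_rot: [0.143, 0.694, -0.143, 0.691]
ft_force: [0.2, 0.4, 0.8]
grip_width: 0.0005
```

```bash
python3 -c "
from h import *
M=to([*CAP,.096]);print(M.round(3))
# arc: tangent in tool axes for rotation centre AX, 3 deg cw
o=get_obs();r=o['position'][:2]-AX;print(np.hypot(*r),np.degrees(np.arctan2(r[1],r[0])))
a=-np.radians(3);Rz=np.array([[np.cos(a),-np.sin(a)],[np.sin(a),np.cos(a)]])
d=Rz@r-r;print(M.T@[*d,0]*100)
"
```

```text
pos [0.4542 0.0819 0.095 ] shift cm [-0.1  -0.04 -0.02] tilt/6deg [ 0.    -0.05   0.005] F [0.22 0.42 0.76] q [-0.07  0.48  1.93  0.    0.74 -1.23] t 3.6167 0.0004893034282673022
[[-0.005  0.397  0.918]
 [ 0.002  0.918 -0.397]
 [-1.    -0.001 -0.005]]
0.11895345961815806 -164.84973691045627
[ 0.00169448  0.49726749 -0.37491573]
```

```bash
python3 - <<'E'
from h import *
p,d=camera("scene");x0,y0,x1,y1=230,120,360,270
c=cv2.resize(p[y0:y1,x0:x1],None,fx=4,fy=4,interpolation=cv2.INTER_CUBIC)
cv2.imwrite("pics/scene2.png",cv2.cvtColor(c,cv2.COLOR_RGB2BGR))
print(to([*CAP,.096])[0,0],pix("scene",[*CAP,.108]),pix("scene",get_obs()["position"]))
E
```

```text
pos [0.4542 0.0819 0.095 ] shift cm [-0.1  -0.04 -0.02] tilt/6deg [ 0.    -0.05   0.005] F [-0.22 -1.    0.99] q [-0.07  0.48  1.93  0.    0.74 -1.23] t 3.6667 0.00022678889022527006
-0.00499331473418313 [295.26766413 171.47598639] [295.03370218 175.04364978]
```

View pics/scene2.png

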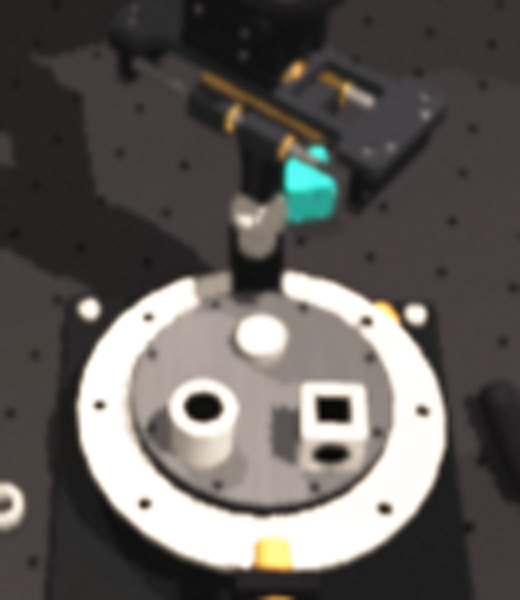

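```bash
python3 - <<'E'
from h import *
def cloud(n,p,d):
    c=camera_params(n);K=c["intrinsics"];v,u=np.mgrid[0:384,0:512]
    return np.stack([(u-K[0,2])/K[0,0]*d,(v-K[1,2])/K[1,1]*d,d],-1)@R.from_quat(c["attitude"]).as_matrix().T+c["position"]
f=np.load("pics/scene0.npz");A=cloud("scene",f["p"],f["d"])
p,d=camera("scene");B=cloud("scene",p,d)
np.savez("pics/scene2.npz",p=p,d=d)
for v in range(160,188,2):
    print(v,*[f"{A[v,u,0]:.3f},{A[v,u,2]:.3f}|{B[v,u,0]:.3f},{B[v,u,2]:.3f} " for u in (289,292,295,298,301)])
x0,y0,x1,y1=275,140,320,195
c=cv2.resize(np.hstack([f["p"][y0:y1,x0:x1],p[y0:y1,x0:x1]]),None,fx=8,fy=8,interpolation=cv2.INTER_NEAREST)
cv2.imwrite("pics/cmp.png",cv2.cvtColor(c,cv2.COLOR_RGB2BGR))
E
```

```text
160 0.313,-0.001|0.314,-0.001  0.311,-0.001|0.460,0.153  0.311,0.002|0.464,0.159  0.309,0.002|0.500,0.198  0.340,0.037|0.453,0.151 
162 0.324,0.001|0.320,-0.003  0.320,-0.000|0.461,0.147  0.319,0.002|0.465,0.153  0.317,0.003|0.468,0.159  0.349,0.037|0.450,0.142 
164 0.330,-0.001|0.333,0.002  0.329,0.001|0.459,0.138  0.325,-0.001|0.466,0.147  0.335,0.013|0.461,0.144  0.354,0.035|0.447,0.132 
166 0.340,0.002|0.339,0.001  0.338,0.002|0.462,0.134  0.336,0.003|0.465,0.140  0.334,0.003|0.459,0.135  0.358,0.031|0.359,0.032 
168 0.347,0.001|0.347,0.000  0.445,0.108|0.461,0.126  0.445,0.111|0.465,0.133  0.442,0.110|0.458,0.127  1.111,0.824|0.361,0.026 
170 0.453,0.108|0.454,0.109  0.451,0.107|0.452,0.108  0.450,0.109|0.466,0.127  0.448,0.109|0.446,0.107  0.444,0.107|0.446,0.109 
172 0.463,0.111|0.459,0.107  0.457,0.107|0.460,0.111  0.457,0.109|0.457,0.109  0.454,0.109|0.453,0.107  0.451,0.107|0.453,0.110 
174 0.468,0.110|0.469,0.110  0.464,0.107|0.467,0.111  0.464,0.110|0.462,0.108  1.111,0.824|0.462,0.110  0.457,0.107|0.455,0.105 
176 0.469,0.103|0.469,0.103  0.469,0.105|0.473,0.111  0.467,0.106|0.469,0.108  0.466,0.107|0.466,0.107  0.365,-0.002|0.368,0.001 
178 0.449,0.074|0.451,0.075  0.471,0.101|0.472,0.102  0.470,0.102|0.472,0.104  0.468,0.101|0.467,0.100  0.374,-0.001|0.377,0.002 
180 0.455,0.073|0.457,0.075  0.463,0.084|0.463,0.084  0.463,0.086|0.460,0.083  0.455,0.079|0.456,0.080  0.384,0.002|0.384,0.002 
182 0.464,0.074|0.462,0.073  0.465,0.079|0.465,0.078  0.464,0.080|0.462,0.078  0.456,0.074|0.458,0.075  0.388,-0.002|0.390,0.001 
184 0.469,0.073|0.471,0.075  0.467,0.074|0.468,0.074  0.466,0.074|0.466,0.074  0.463,0.074|0.466,0.076  0.399,0.002|0.400,0.004 
186 0.477,0.074|0.478,0.075  0.474,0.074|0.475,0.075  0.474,0.076|0.472,0.073  0.471,0.075|0.470,0.074  0.404,-0.000|0.405,0.000
```

View pics/cmp.png

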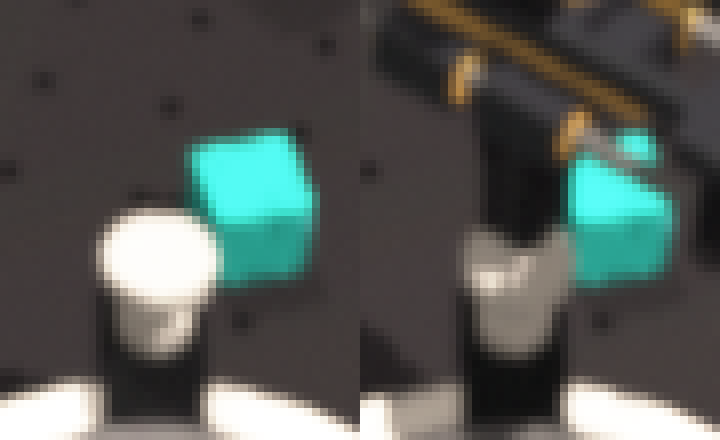

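The depth shows the cap top still at 0.108 m and the visible fingertip end at about 0.12 m. The force is near zero too, so the closed fingers end well above the nominal TCP. Laterally the tip is centred at px (295,171). I'll go down on the force reading.

>>> {"method": "send_rows", "body": {"steps": [[[0.3,0,0,0,0,0],[0.3,0,0,0,0,0],[0.3,0,0,0,0,0],[0,0,0,0,0,0],[0,0,0,0,0,0]]]}}

```text
time: 4.13
position: [0.4546, 0.0819, 0.0855]
tool_rot: [0.143, 0.694, -0.143, 0.691]
ft_force: [-0.0, -0.9, -0.7]
grip_width: 0.0004
```

```bash
cat >> h.py <<'E'
def shot(name,n="scene",box=(230,120,360,270),s=4):
    p,d=camera(n);x0,y0,x1,y1=box
    np.savez(f"pics/{name}.npz",p=p,d=d)
    c=cv2.resize(p[y0:y1,x0:x1],None,fx=s,fy=s,interpolation=cv2.INTER_NEAREST)
    cv2.imwrite(f"pics/{name}.png",cv2.cvtColor(c,cv2.COLOR_RGB2BGR))
E
python3 -c "
from h import *
to([*CAP,.096]);shot('s3',box=(270,135,325,195),s=9)"
```

```text
pos [0.4546 0.0819 0.0855] shift cm [-1.05 -0.06 -0.07] tilt/6deg [ 0.    -0.038  0.001] F [-0.03 -0.88 -0.7 ] q [-0.07  0.5   1.94  0.    0.71 -1.23] t 4.1333 0.00038883690189182987
```

View pics/s3.png

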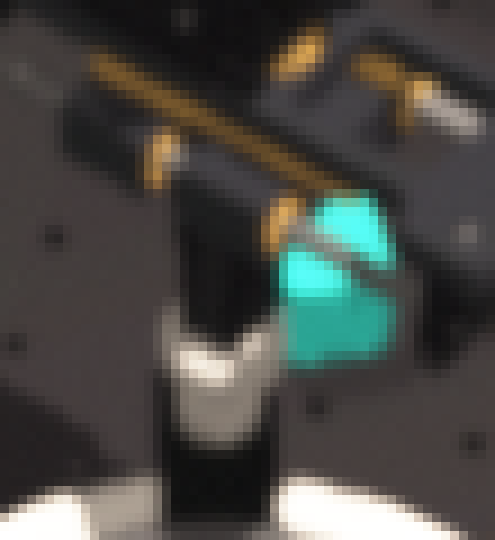

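>>> {"method": "send_rows", "body": {"steps": [[[0.2,0,0,0,0,0],[0.2,0,0,0,0,0],[0.2,0,0,0,0,0],[0,0,0,0,0,0]]]}}

```text
time: 4.52
position: [0.4548, 0.0819, 0.0794]
tool_rot: [0.143, 0.694, -0.143, 0.691]
ft_force: [-1.0, -0.2, 2.9]
grip_width: 0.0001
```

>>> {"method": "send_rows", "body": {"steps": [[[0.2,0,0,0,0,0],[0.2,0,0,0,0,0],[0,0,0,0,0,0]]]}}

```text
time: 4.77
position: [0.4549, 0.0819, 0.0755]
tool_rot: [0.143, 0.693, -0.143, 0.691]
ft_force: [-0.7, 0.2, 3.3]
grip_width: 0.0002
```

```bash
python3 - <<'E'
from h import *
to([*CAP,.07]);shot('s4',box=(270,135,325,195),s=9);to([*CAP,.07])
E
```

```text
pos [0.4549 0.0819 0.0755] shift cm [ 0.55 -0.07 -0.09] tilt/6deg [ 0.    -0.027 -0.002] F [-0.73  0.18  3.28] q [-0.07  0.52  1.94  0.    0.68 -1.23] t 4.7667 0.000177799029706654
pos [0.4549 0.0819 0.0756] shift cm [ 0.56 -0.07 -0.09] tilt/6deg [ 0.    -0.027 -0.002] F [-0.3   0.25  3.77] q [-0.07  0.52  1.94  0.    0.68 -1.23] t 4.8167 0.000516941032343083
```

View pics/s4.png

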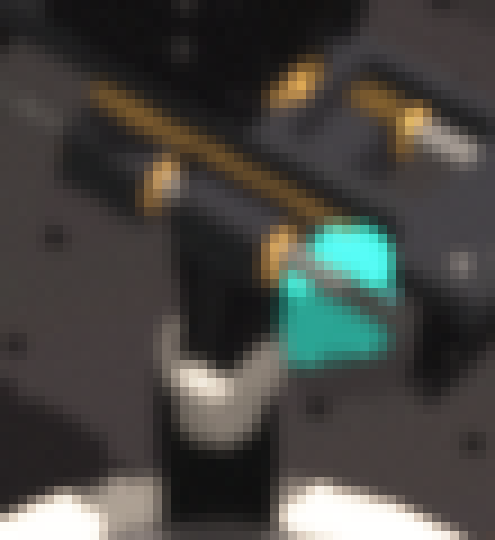

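>>> {"method": "send_rows", "body": {"steps": [[[0.2,0,0,0,0,0],[0.2,0,0,0,0,0],[0,0,0,0,0,0],[0,0,0,0,0,0]]]}}

```text
time: 5.15
position: [0.4549, 0.0819, 0.0716]
tool_rot: [0.143, 0.693, -0.143, 0.692]
ft_force: [-1.5, -0.2, 4.3]
grip_width: 0.0005
```

>>> {"method": "send_rows", "body": {"steps": [[[0.15,0,0,0,0,0],[0,0,0,0,0,0]]]}}

```text
time: 5.32
position: [0.4549, 0.0819, 0.0701]
tool_rot: [0.143, 0.693, -0.143, 0.692]
ft_force: [-1.5, -0.5, 5.5]
grip_width: 0.0004
```

>>> {"method": "send_rows", "body": {"steps": [[[0.1,0,0,0,0,0],[0,0,0,0,0,0]]]}}

```text
time: 5.48
position: [0.4549, 0.0819, 0.0691]
tool_rot: [0.143, 0.693, -0.143, 0.692]
ft_force: [-1.9, -0.3, 5.1]
grip_width: 0.0007
```

```bash
python3 - <<'E'
from h import *
to([*CAP,.07]);shot('s5',box=(270,135,325,195),s=9);to([*CAP,.07])
E
```

```text
pos [0.4549 0.0819 0.0691] shift cm [-0.09 -0.07 -0.09] tilt/6deg [ 0.    -0.023 -0.003] F [-1.91 -0.28  5.05] q [-0.07  0.53  1.95  0.    0.66 -1.23] t 5.4833 0.0006702141914687796
pos [0.4549 0.0819 0.0692] shift cm [-0.08 -0.07 -0.09] tilt/6deg [ 0.    -0.023 -0.002] F [-1.54 -0.04  4.37] q [-0.07  0.53  1.95  0.    0.66 -1.23] t 5.5333 0.0003059451730539777
```

View pics/s5.png

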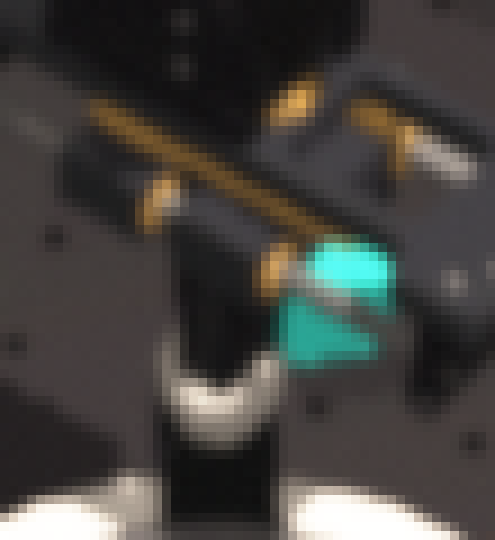

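>>> {"method": "send_rows", "body": {"steps": [[[0.12,0,0,0,0,0],[0,0,0,0,0,0],[0,0,0,0,0,0]]]}}

```text
time: 5.78
position: [0.4549, 0.0819, 0.068]
tool_rot: [0.143, 0.693, -0.143, 0.692]
ft_force: [-0.6, -0.3, 4.9]
grip_width: 0.0006
```

>>> {"method": "send_rows", "body": {"steps": [[[0.1,0,0,0,0,0],[0,0,0,0,0,0]]]}}

```text
time: 5.95
position: [0.4549, 0.0818, 0.0676]
tool_rot: [0.143, 0.693, -0.143, 0.692]
ft_force: [-1.4, -0.1, 4.4]
grip_width: 0.0009
```

>>> {"method": "send_rows", "body": {"steps": [[[0.1,0,0,0,0,0],[0,0,0,0,0,0]]]}}

```text
time: 6.12
position: [0.4549, 0.0818, 0.0677]
tool_rot: [0.143, 0.693, -0.143, 0.692]
ft_force: [-1.1, 0.1, 6.0]
grip_width: 0.0005
```

```bash
python3 - <<'E'
from h import *
M=to([*CAP,.067]);shot('s6',box=(270,135,325,195),s=9);to([*CAP,.067])
o=get_obs();r=o['position'][:2]-AX;print(np.hypot(*r),np.degrees(np.arctan2(r[1],r[0])))
a=-np.radians(3);Rz=np.array([[np.cos(a),-np.sin(a)],[np.sin(a),np.cos(a)]])
d=Rz@r-r;print(M.T@[*d,0]*100)
E
```

```text
pos [0.4549 0.0818 0.0677] shift cm [ 0.07 -0.06 -0.09] tilt/6deg [ 0.    -0.015 -0.003] F [-1.06  0.13  5.96] q [-0.07  0.54  1.95  0.    0.66 -1.23] t 6.1167 0.000462624648229846
pos [0.4549 0.0818 0.0677] shift cm [ 0.07 -0.07 -0.09] tilt/6deg [ 0.    -0.015 -0.003] F [-0.63 -0.15  5.24] q [-0.07  0.54  1.95  0.    0.66 -1.23] t 6.1667 8.721786214337639e-05
0.11827181960053469 -164.72363095814683
[ 0.00073121  0.49384351 -0.37353117]
```

View pics/s6.png

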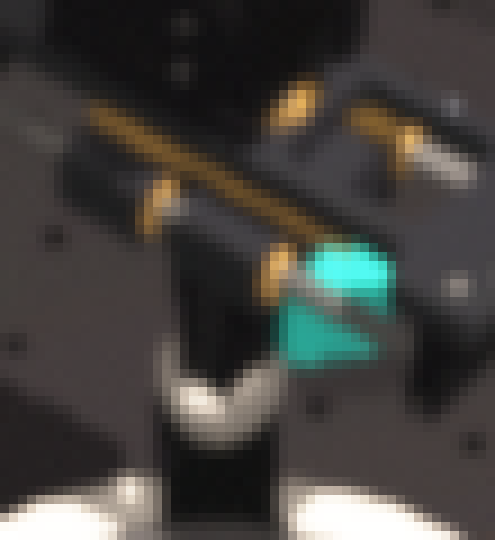

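The tip has stopped at z 0.0677 with about 6 N and the cap visibly lowered, so the plunger is at its stop. I'll back off about 1 mm and start turning clockwise.

>>> {"method": "send_rows", "body": {"steps": [[[-0.08,0.25,-0.18,0.25,0,0],[0,0.5,-0.37,0.5,0,0],[0,0.5,-0.37,0.5,0,0],[0,0,0,0,0,0],[0,0,0,0,0,0]]]}}

```text
time: 6.58
position: [0.4521, 0.0968, 0.0689]
tool_rot: [0.189, 0.682, -0.189, 0.681]
ft_force: [-1.2, -1.2, 4.9]
grip_width: 0.0009
```

```bash
cat >> h.py <<'E'
def arc(step,rad=.1190):
    o=get_obs();M=R.from_quat(o["tool_rot"]).as_matrix();r=o['position'][:2]-AX
    th=np.degrees(np.arctan2(r[1],r[0]))%360
    yaw=np.degrees(np.arctan2(M[1,1],M[0,1]))
    a=np.radians(th-step);d=rad*np.array([np.cos(a),np.sin(a)])-r
    print("r",np.hypot(*r).round(4),"th",th.round(2),"turned",round(195.28-th,2),"yaw",yaw.round(2),"shift",(M.T@[*d,0]*100).round(3))
    to([*CAP,.0687])
E
python3 - <<'E'
from h import *
arc(3);shot('t1','top',(155,100,295,240))
E
```

```text
r 0.118 th 187.91 turned 7.37 yaw 58.94 shift [ 0.     0.434 -0.454]
pos [0.4521 0.0968 0.0689] shift cm [ 0.02 -1.21  0.93] tilt/6deg [ 0.    -0.006  0.006] F [-1.21 -1.16  4.91] q [-0.03  0.53  1.95 -0.    0.66 -1.06] t 6.5833 0.0008740932411360389
```

View pics/t1.png

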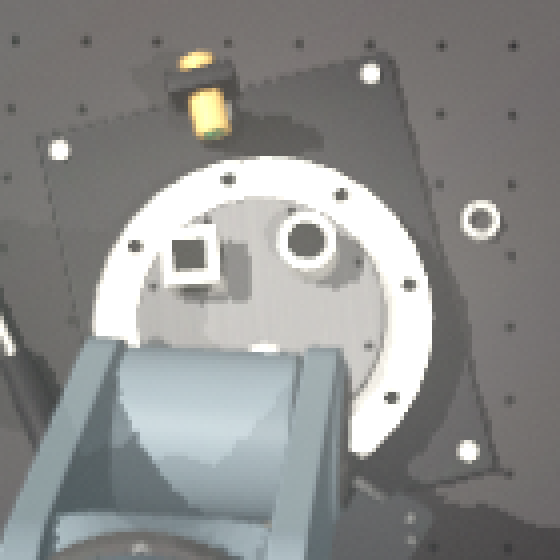

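The top view shows the table turning with the tip. The cube has moved right, from crop px (187,265) to (190,258), and so has the tube. The sense is right, so I'll go on.

>>> {"method": "send_rows", "body": {"steps": [[[0,0.48,-0.39,0.5,0,0],[0,0.48,-0.39,0.5,0,0],[0,0.48,-0.39,0.5,0,0],[0,0.48,-0.39,0.5,0,0],[0,0.48,-0.39,0.5,0,0],[0,0,0,0,0,0],[0,0,0,0,0,0]]]}}

```text
time: 7.22
position: [0.452, 0.1262, 0.0688]
tool_rot: [0.278, 0.65, -0.279, 0.65]
ft_force: [-0.3, -0.4, 4.7]
grip_width: 0.0006
```

```bash
python3 - <<'E'
from h import *
arc(3)
E
```

```text
r 0.1177 th 173.58 turned 21.7 yaw 43.63 shift [-0.001  0.406 -0.486]
pos [0.452  0.1262 0.0688] shift cm [ 0.01 -2.95  3.35] tilt/6deg [-0.     0.006  0.012] F [-0.29 -0.42  4.68] q [ 0.03  0.54  1.93 -0.    0.67 -0.73] t 7.2167 0.0006262627245826576
```

>>> {"method": "send_rows", "body": {"steps": [[[0,0.46,-0.42,0.5,0,0],[0,0.47,-0.4,0.5,0,0],[0,0.47,-0.4,0.5,0,0],[0,0.47,-0.4,0.5,0,0],[0,0.47,-0.4,0.5,0,0],[0,0.47,-0.4,0.5,0,0],[0,0,0,0,0,0],[0,0,0,0,0,0]]]}}

```text
time: 7.88
position: [0.461, 0.1592, 0.0685]
tool_rot: [0.376, 0.598, -0.378, 0.598]
ft_force: [-1.5, 0.7, 5.4]
grip_width: 0.0005
```

```bash
python3 - <<'E'
from h import *
arc(3);shot('t2','top',(155,100,295,240));shot('sc2','scene')
E
```

```text
r 0.1174 th 156.85 turned 38.43 yaw 25.53 shift [-0.002  0.375 -0.516]
pos [0.461  0.1592 0.0685] shift cm [ 0.01 -3.99  6.69] tilt/6deg [-0.     0.021  0.027] F [-1.51  0.68  5.39] q [ 0.1   0.56  1.88 -0.    0.7  -0.34] t 7.8833 0.0005254886837923858
```

View pics/t2.png

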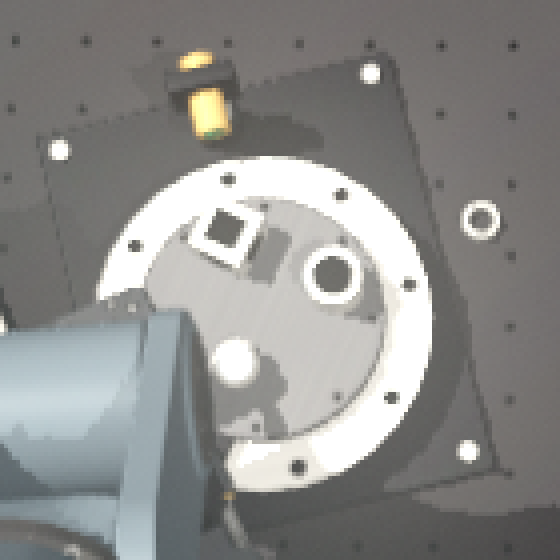

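View pics/sc2.png

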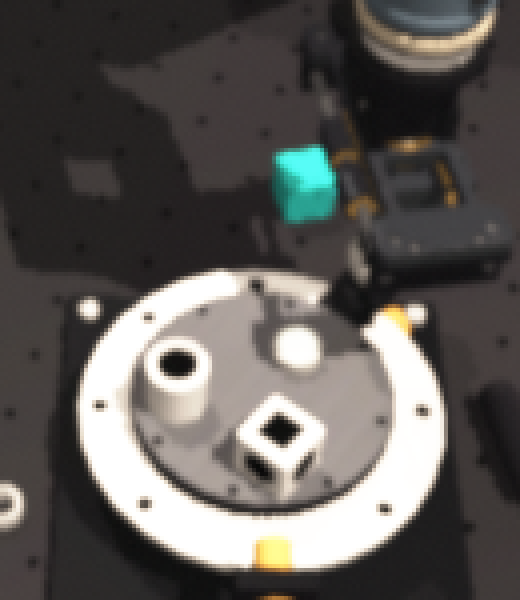

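Both views show the table about 38° round, with the cube at top-crop px (225,228) nearing the collimator line and both optics standing. I'll measure the actual table angle from the optics.

```bash
cat >> h.py <<'E'
def table(name):
    f=np.load(f"pics/{name}.npz");d=f["d"];c=camera_params("top");K=c["intrinsics"]
    v,u=np.mgrid[100:245,150:300];z=d[100:245,150:300]
    P=np.stack([(u-K[0,2])/K[0,0]*z,(v-K[1,2])/K[1,1]*z,z],-1)@R.from_quat(c["attitude"]).as_matrix().T+c["position"]
    q=P[...,:2]-AX;m=(P[...,2]>.100)&(P[...,2]<.118)&(np.hypot(q[...,0],q[...,1])<.078)
    n,l,st,ce=cv2.connectedComponentsWithStats(m.astype(np.uint8))
    for i in range(1,n):
        if 100<st[i,4]<300:
            X=ray("top",ce[i]+[150,100],.110)[:2]-AX;print(st[i,4],"r",np.hypot(*X).round(4),"ang",np.degrees(np.arctan2(X[1],X[0])).round(2))
E
python3 - <<'E'
from h import *
table("top0");table("t1");table("t2")
E
```

```text
166 r 0.0525 ang -29.51
218 r 0.0516 ang 59.69
168 r 0.0521 ang -36.72
215 r 0.0521 ang 52.63
224 r 0.0521 ang 22.17
168 r 0.0521 ang -67.17
```

>>> {"method": "send_rows", "body": {"steps": [[[0,0.42,-0.42,0.45,0,0],[0,0.42,-0.42,0.45,0,0],[0,0.22,-0.21,0.22,0,0],[0,0,0,0,0,0],[0,0,0,0,0,0]]]}}

```text
time: 8.4
position: [0.4667, 0.1707, 0.0685]
tool_rot: [0.41, 0.574, -0.414, 0.575]
ft_force: [-1.5, 1.0, 4.8]
grip_width: 0.0003
```

```bash
python3 - <<'E'
from h import *
arc(1,.1175);shot('t3','top',(155,100,295,240));table("t3")
E
```

```text
r 0.1175 th 150.58 turned 44.7 yaw 18.73 shift [-0.001  0.152 -0.137]
pos [0.4667 0.1707 0.0685] shift cm [ 0.02 -4.08  8.02] tilt/6deg [-0.     0.034  0.027] F [-1.48  1.04  4.81] q [ 0.13  0.56  1.86 -0.01  0.72 -0.19] t 8.4 0.0002521944646263134
217 r 0.0521 ang 16.25
166 r 0.0521 ang -72.68
```

>>> {"method": "send_rows", "body": {"steps": [[[0,0.13,-0.12,0.14,0,0],[0,0.13,-0.12,0.14,0,0],[0,0,0,0,0,0],[0,0,0,0,0,0]]]}}

```text
time: 8.78
position: [0.468, 0.173, 0.0685]
tool_rot: [0.419, 0.568, -0.423, 0.569]
ft_force: [-1.0, 0.3, 5.0]
grip_width: 0.0007
```

```bash
python3 - <<'E'
from h import *
arc(1,.1175);shot('t4','top',(155,100,295,240));table("t4");shot('t5','top',(155,100,295,240));table("t5")
E
```

```text
r 0.1175 th 149.29 turned 45.99 yaw 16.94 shift [-0.001  0.15  -0.14 ]
pos [0.468  0.173  0.0685] shift cm [ 0.03 -4.02  8.33] tilt/6deg [-0.     0.039  0.035] F [-1.01  0.34  4.96] q [ 0.13  0.57  1.86 -0.01  0.72 -0.16] t 8.7833 0.0007189707931208064
213 r 0.0522 ang 14.73
165 r 0.052 ang -74.38
218 r 0.052 ang 14.65
166 r 0.0521 ang -74.42
```

The table has turned 45.0° by the cube and 44.9° by the tube. I'll let the plunger out slowly, straight up.

>>> {"method": "send_rows", "body": {"steps": [[[-0.2,0,0,0,0,0],[-0.2,0,0,0,0,0],[-0.2,0,0,0,0,0],[0,0,0,0,0,0]]]}}

```text
time: 9.22
position: [0.468, 0.173, 0.0749]
tool_rot: [0.419, 0.568, -0.423, 0.569]
ft_force: [-1.5, 0.6, 4.3]
grip_width: 0.0002
```

>>> {"method": "send_rows", "body": {"steps": [[[-0.2,0,0,0,0,0],[0,0,0,0,0,0]]]}}

```text
time: 9.38
position: [0.468, 0.173, 0.0771]
tool_rot: [0.419, 0.568, -0.423, 0.569]
ft_force: [-0.5, 0.2, 2.9]
grip_width: 0.0001
```

>>> {"method": "send_rows", "body": {"steps": [[[-0.2,0,0,0,0,0],[0,0,0,0,0,0]]]}}

```text
time: 9.55
position: [0.468, 0.1729, 0.0791]
tool_rot: [0.419, 0.568, -0.423, 0.569]
ft_force: [-0.9, 1.3, 2.6]
grip_width: 0.0006
```

```bash
python3 - <<'E'
from h import *
arc(1,.1175);shot('t6','top',(155,100,295,240));table("t6");shot('sc6','scene')
E
```

```text
r 0.1175 th 149.33 turned 45.95 yaw 16.96 shift [-0.001  0.151 -0.138]
pos [0.468  0.1729 0.0791] shift cm [ 1.09 -4.01  8.32] tilt/6deg [-0.     0.039  0.037] F [-0.9   1.28  2.55] q [ 0.13  0.55  1.85 -0.01  0.75 -0.16] t 9.55 0.0005633751134420132
216 r 0.0521 ang 14.86
165 r 0.0519 ang -74.21
```

View pics/sc6.png

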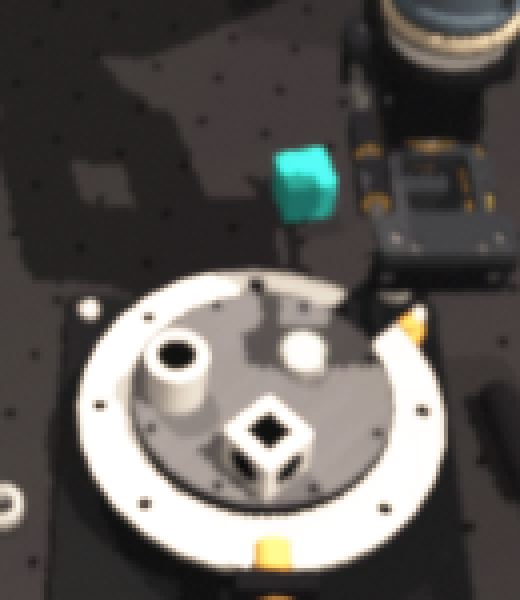

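The force followed the lift down to about 3 mm of travel, well past 9 mm, so the pin is in the hole. Next I'll lift clear and back away.

>>> {"method": "send_rows", "body": {"steps": [[[-0.2,0,0,0,0,0],[-0.3,0,0,0,0,0],[-0.5,0,0,0,0,0],[-1,0,0,0,0,0],[-1.5,0,0,0,0,0],[-2,0,0,0,0,0],[-2,0,0,0,0,0],[-2,0,0,0,0,0]]]}}

```text
time: 10.32
position: [0.4649, 0.1715, 0.1733]
tool_rot: [0.415, 0.571, -0.426, 0.566]
ft_force: [0.7, 0.2, 0.2]
grip_width: 0.0006
```

```bash
python3 - <<'E'
from h import *
print(to([.42,.32,.2]).round(2))
E
```

```text
pos [0.4649 0.1715 0.1733] shift cm [ -2.73  -0.   -15.5 ] tilt/6deg [-0.     0.041  0.16 ] F [0.7  0.17 0.24] q [ 0.13  0.39  1.76 -0.01  1.   -0.16] t 10.3167 0.0005721486352680174
[[-0.01  0.96  0.29]
 [-0.01  0.29 -0.96]
 [-1.   -0.02  0.  ]]
```

>>> {"method": "send_rows", "body": {"steps": [[[-1,0,-1,0,0,0],[-1,0,-2.5,0,0,0],[-1,0,-3,0,0,0],[0,0,-3,0,0,0],[0,0,-3,0,0,0],[0,0,-3,0,0,0],[0,0,-1.5,0,0,0],[0,0,0,0,0,0]]]}}

```text
time: 10.98
position: [0.4198, 0.3397, 0.2119]
tool_rot: [0.421, 0.565, -0.424, 0.569]
ft_force: [0.1, -0.4, 0.8]
grip_width: 0.0003
```

```bash
python3 - <<'E'
from h import *
to([.42,.32,.2])
shot('t7','top',(155,100,295,240));table("t7");shot('sc7','scene')
f=np.load("pics/t7.npz");d=f["d"];c=camera_params("top");K=c["intrinsics"]
v,u=np.mgrid[100:250,140:300];z=d[100:250,140:300]
P=np.stack([(u-K[0,2])/K[0,0]*z,(v-K[1,2])/K[1,1]*z,z],-1)@R.from_quat(c["attitude"]).as_matrix().T+c["position"]
q=P[...,:2]-(AX+.12*np.array([np.cos(np.radians(150.2)),np.sin(np.radians(150.2))]))
m=np.hypot(q[...,0],q[...,1])<.012
print("cap z",np.median(P[m][:,2]),m.sum())
m=(np.hypot(q[...,0],q[...,1])<.03)&(abs(P[...,2]-.107)<.01)
X=P[m].mean(0)[:2]-AX;print("cap r",np.hypot(*X),np.degrees(np.arctan2(X[1],X[0])))
E
```

```text
pos [0.4198 0.3397 0.2119] shift cm [ 1.2  -0.54  1.88] tilt/6deg [-0.     0.068  0.   ] F [ 0.14 -0.4   0.79] q [ 0.48  0.39  1.63 -0.01  1.12  0.19] t 10.9833 0.0003169472761880512
217 r 0.0521 ang 14.89
164 r 0.052 ang -74.29
cap z 0.108110521792806 86
cap r 0.11872078938688398 149.75580540142946
```

View pics/t7.png

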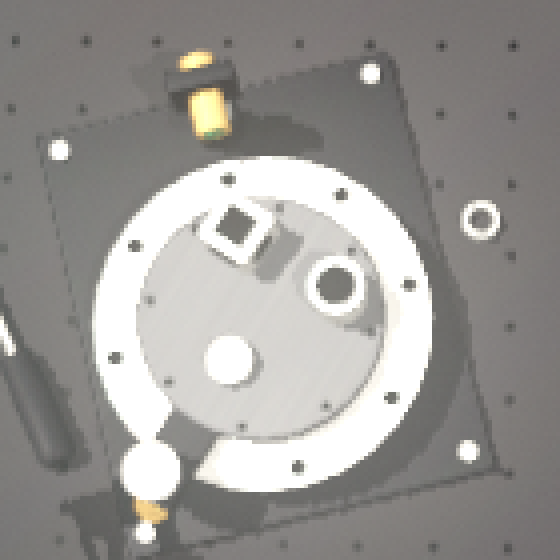

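View pics/sc7.png

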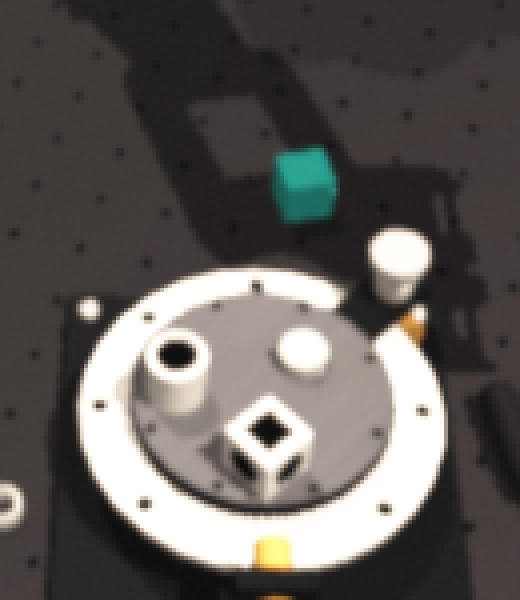

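The cap is back at 0.108 m (fully out), at 149.8° about the axis. The cube is at 14.9°, in front of the collimator at 15.1°. The optics are standing and the bystanders haven't moved.

>>> {"method": "send_rows", "body": {"steps": [[[0,0,0,0,0,0],[0,0,0,0,0,0],[0,0,0,0,0,0]]]}}

```text
time: 11.33
position: [0.421, 0.3342, 0.2114]
tool_rot: [0.421, 0.564, -0.427, 0.569]
ft_force: [0.2, 0.5, 0.6]
grip_width: 0.0005
```

```bash
python3 -c "
from rig import *
print(hand_in())"
```

```text
the job is handed in; nothing more can be done
None
```

I pressed the plunger to its stop with the closed fingertips and turned the table one hole clockwise. I then let the plunger spring fully out and moved the arm clear. The job was handed in at about 11.3 s; `hand_in()` gives no verdict.

- **Table angle:** the optics had turned 44.8° on the last check. The cube stands at 14.9° about the axis, in front of the collimator at 15.1°.
- **Plunger:** the cap top is back at 0.108 m, which is fully out. Its upward push followed the tip to about 3 mm of travel, so the pin had entered the hole before I lifted away. I did not nudge the table to test the lock.
- **Other things:** both optics and the flat cell still stand on the table. The bystanders I could see in the final crops had not moved; the post, clamp and dish were outside those crops, and the arm did not work near them.
- **Disagreements:**
  - The closed fingertips ended about 26 mm above the reported TCP, so I went down by force and picture instead of the stated height.
  - The tool's own arc read about 1° more than the optics did, so I used the optics for the final alignment.

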